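Slide the tall power module home into its dock and switch the dock on

TASK

Push the tall grey power module across the bench, low near its foot so that it slides upright without tipping, until it is fully home in the aluminium dock, its far face flat against the back stop. Then push the lever beside the dock all the way over, the same way as the module went, to switch it on. Push only: do not lift the module, and leave everything else on the bench where it is.

Things in the scene. Friction and masses are not known exactly. Their poses are not given: they have to be found in the camera images.
- module: Tall grey power module, loose: 75 mm deep (x), 100 wide (y), 190 high, black handle on top (80 mm along y, 34 mm above the top). 1.1 to 1.8 kg, friction 0.5 to 0.7: pushed below 40 mm it slides, above 80 mm it tips. Origin: centre of the underside, 115 to 145 mm before the dock's; x points to the dock within 0.3 rad, so push the 100 mm wide face at x = -37.5 mm.
- dock: Fixed aluminium dock without a floor, open to the robot's left (its -x). Origin: where the module's origin lies, with the same axes, when fully home. Back stop: face at x = 37.5 mm, 60 high. Side guides 30 mm high, 10 thick, 112 apart inside (6 mm play a side), from x = -25 mm to the stop; before them they flare to a mouth about 135 mm wide at x = -55 mm.
- lever_base: Switch block fixed 120 mm to one side of the dock's centre line (near or far from the robot): grey, 70 (x) by 50 (y) by 25 mm high, a lever on top. Origin: centre of its underside; axes parallel to the dock's. The lever's pivot is at 22 mm height, over the origin; it swings in the x-z plane. On the dock's other side is a grey box, 55 mm high, with two knobs and no lever.
- lever_tip (a point): Centre of the lever's black ball (26 mm in diameter), 80 mm from the pivot, on a steel rod 10 mm thick.
- lever (a joint): Angle of the lever: at 0 it leans 0.5 rad from upright towards the block's -x (off, towards the robot's left), at 1.0, its stop, 0.5 rad towards +x (on). It starts between 0 and 0.15, is light (about 1 N at the ball) and stays where it is left.
- screwdriver: Grey-handled screwdriver, 200 mm, lying; leave alone. Origin: middle of its length, on the bench.
- spool: Metal spool, 60 mm across, 35 high; leave alone. Origin: centre of its underside.
- jar: Jar 50 mm across, 70 high, behind the dock; leave alone. Origin: centre of its underside.
- squat_pack: Squat black battery pack 75 x 90 x 55 mm, behind the dock; leave alone. Origin: centre of its underside.
- multimeter: Hand multimeter lying flat, 180 x 85 x 35 mm; leave alone. Origin: centre of its underside.
- parts_tray: Grey parts tray 130 x 170 x 35 mm; leave alone. Origin: centre of its underside.
There are look-alikes about, which are no part of the job. Leave any purple or yellow look-alike of the module alone. What is shaped like the dock but yellow is not meant.

How it is judged:
On the way, in this order (a step that is already met when the one before it is completed fails the run):
1. the module is fully home in the dock, upright, with the lever still off (x of module in the frame of dock above -0.006 m and angle between the x axis of module and the x axis of dock, either way round below 0.06 rad and angle between module's own z axis and vertical below 0.05 rad and horizontal distance between module and dock below 0.012 m and value of joint lever below 0.4 rad), for 0.2 s.
2. the lever has been pushed over to on (value of joint lever above 0.85 rad), for 0.2 s.
At the end, for the whole second after the job is handed in: The module stands upright and at rest in the dock, its far face within 6 mm of the back stop and parallel to it within 0.06 rad, between the guides, and the lever stands at 0.85 rad or more (full travel 1.0) (x of module in the frame of dock above -0.006 m and angle between the x axis of module and the x axis of dock, either way round below 0.06 rad and angle between module's own z axis and vertical below 0.05 rad and horizontal distance between module and dock below 0.012 m and linear speed of module below 0.02 m/s and value of joint lever above 0.85 rad); the robot touches nothing.
It fails at once if the module is tipped by more than 0.2 rad (angle between module's own z axis and vertical above 0.2 rad).
It fails at once if the module is lifted or carried off the bench (height (world z) of module above 0.012 m).
It fails at once if another thing on the bench is displaced by more than 25 mm (distance of any of screwdriver, spool, jar, squat_pack, multimeter, parts_tray from where it was at the start of the episode above 0.025 m).
It also fails if it takes over 54 s, if anything falls off the work surface, if the arm or the gripper's body presses on something with over 40 N, if the wrist force passes 120 N, or if a joint passes its speed limit or range.

ROBOT

A 7-joint arm with a two-finger parallel gripper is mounted at the origin on the work surface. World frame = base frame: x ahead of the robot, y to its left, z up, the work surface at z = 0. Lengths are in m, angles in rad, forces in N, time in s.
With the tool pointing down it reaches from about 0.4 to 0.85 m from the base axis. Payload 4.5 kg.
Tool frame: the origin (TCP) lies on the centre line of the jaws, within the pads' length; the fingertips stand 19 mm ahead of it and the grasp point (between the pads) is the TCP; z points along the fingers, y is the direction in which the jaws open and shut (so a half turn about z gives the same grasp; the last joint's range is limited). The gripper opens to 85 mm and grips with 20 to 120 N. Pads are 22 mm wide; open, the fingers measure 114 mm over their backs; the gripper's body (76 mm by 85 mm) begins 54 mm behind the grasp point. The pads swing forward as they close: fully open they stand 13 mm farther back than shut.
Start: joints at [-1.103, 0.689, -0.195, 1.565, 0.157, 0.902, -0.215], TCP at [0.263, 0.567, 0.25] pointing down, gripper open.
Joint ranges: [-3.01, 3.01], [-0.46, 2.08], [-1.47, 1.51], [0.13, 2.56], [-1, 4.14], [0.04, 2.09], [-2.66, 2.66]. Speed limits (rad/s): [2.57, 2.57, 3.14, 3.14, 3.14, 3.14, 3.14].

INTERFACE

Orientations are given as a unit quaternion [w, x, y, z].
In Python, from rig import readout, optics, ticket gives the robot as it stands.
- The arm moves only by the tool move_arm, never from a script. Its argument "steps" is one flat list of numbers, 5 for each row, row after row: the shift along the tool's x, y, z in cm, then the turn about the tool's z in units of 6 degrees (1.0 is 6 degrees), then the gripper command: -1 is shut, 1 is fully open, values between are in proportion. In form: [tx, ty, tz, turn, fingers, tx, ty, tz, turn, fingers, ...]. A call has exactly 10 rows; each row is the pose to reach, as a shift and turn from the pose commanded when the call began, along the tool's axes at that moment; what a row does not reach only later rows make up. A row lasts 1/12 s, in which the tool goes at most 41.7 mm and 7.16 degrees, less where a joint would pass 70% of its speed; a pose out of reach is approached as far as the arm can. A call with a gripper value outside its range is refused whole. The fingers move at their own pace and stop on an object; "newtons" is the grip in N (left out, the last holds). Time passes only in rows, so rows that repeat a pose let the fingers close, or fill a call up. It gives the time, the measured TCP pose, the force and the opening at its end, in the units of the state.
- readout.get_obs(): the state, without advancing time (a new reading comes with each control period).
- optics.camera(name): name is "scene" or "top" or "wrist"; returns (picture, depth): 400x640x3 uint8, blue, green, red; 400x640 float32, m along the optical axis (not along the pixel's ray), 0 where there is no reading.
- optics.camera_params(name): a dict with "fx", "fy", "cx", "cy" (pixels), "extrinsics" (4x4, takes a point from world to camera coordinates). Camera axes: x right, y down, z forward; pixel columns grow to the right and rows downward; lengths in m; the calibration is good to about 2 mm. A picture is of the moment at which its call begins: read the wrist's pose just before it. camera_params takes no time and is no camera call; for the wrist camera it gives the pose at the moment of the call.
- ticket.close_job(): hands the job in, once; it reports no verdict.
The state is a dict: "t": time; "joint_pos": joint angles; "qd": joint speeds; "tau": joint torques, N m; "eef_pos": TCP position; "tool_rot": TCP orientation; "wrist_force": force on the tool from outside, world axes, zero at the start; "torque": the same for the moment, N m; "finger_gap": opening from 0.0 (shut) to 1.0 (fully open).
Only numpy, scipy, OpenCV 4.12 (cv2) and the standard library are available. Lean on these libraries where they do the work, as an engineer would, in place of code of your own. Each camera call takes 0.05 s, during which the arm holds its last target. There are 200 camera calls.

## Working session

There is one attempt and no reset: what is moved stays moved. The work goes in short steps, Python scripts to look and compute and a tool call to move; the robot and the scene stay as the last step left them, time stands still between calls to the robot, and variables do not carry over. Pictures are saved under pics/ and viewed, about 8 in all and at most 12, crops included, and the job is handed in when it is done.

Besides the shell and the picture viewer there is one more tool, called as name(argument=value, ...), one argument or row to a line, values as JSON. move_arm: Moves the arm, as the interface text tells. Its arguments: {"type":"object","properties":{"steps":{"type":"array","items":{"type":"number"}},"newtons":{"type":"number"}},"required":["steps"]}

```bash
ls; mkdir -p pics
python3 - <<'E'
from rig import readout, optics
import cv2, numpy as np
o=readout.get_obs()
print({k:np.round(v,3).tolist() if hasattr(v,'__len__') else v for k,v in o.items()})
for n in("top","scene"):
    p,d=optics.camera(n); cv2.imwrite(f"pics/{n}0.png",p); np.save(f"pics/{n}0.npy",d)
    c=optics.camera_params(n); print(n,{k:np.round(v,3).tolist() for k,v in c.items()})
E
```

```text
pics
{'t': 0.0, 'joint_pos': [-1.103, 0.69, -0.195, 1.566, 0.157, 0.903, -0.215], 'qd': [0.0, 0.001, -0.0, 0.001, 0.001, -0.002, -0.001], 'tau': [0.0, -53.96, -1.266, -15.854, 0.009, 0.01, -0.0], 'eef_pos': [0.262, 0.566, 0.249], 'tool_rot': [-0.0, 0.215, 0.977, -0.001], 'wrist_force': [1.127, 0.437, 0.685], 'torque': [-0.012, 0.039, -0.008], 'finger_gap': 0.9973399855331531}
top {'fx': 457.999, 'fy': 457.999, 'cx': 319.211, 'cy': 203.439, 'extrinsics': [[0.096, -0.995, 0.0, -0.044], [-0.974, -0.094, -0.206, 0.54], [0.206, 0.02, -0.978, 1.272], [0.0, 0.0, 0.0, 1.0]]}
scene {'fx': 436.795, 'fy': 436.795, 'cx': 321.878, 'cy': 201.748, 'extrinsics': [[-0.81, 0.586, -0.012, 0.438], [0.508, 0.691, -0.514, -0.221], [-0.293, -0.423, -0.858, 1.587], [0.0, 0.0, 0.0, 1.0]]}
```

View pics/top0.png

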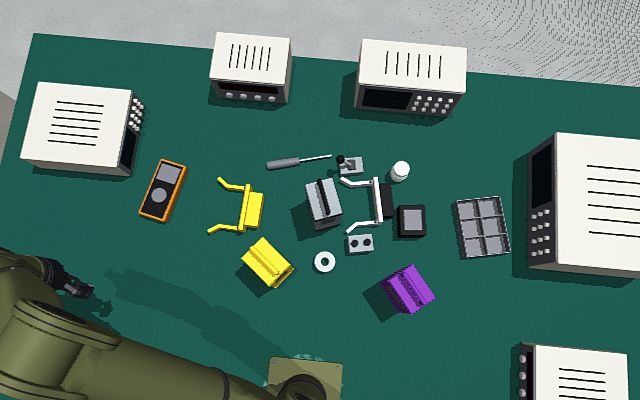

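View pics/scene0.png

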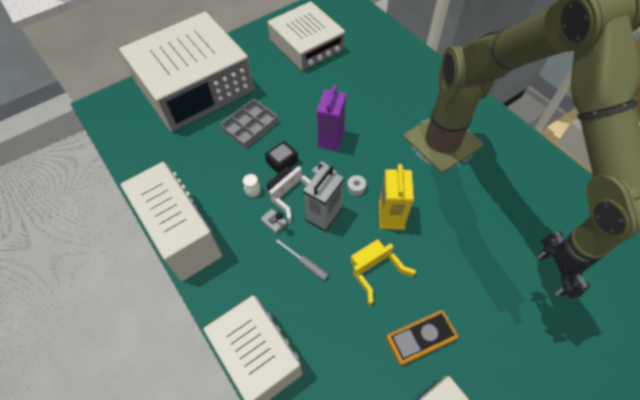

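The top view shows the grey module at (323,203). The white-grey aluminium dock is at (365,205), open to the left, and the lever block is on the far side at (348,163) with its ball at (341,160). The knob box is on the near side at (360,243). The look-alikes are a yellow dock (240,208), a yellow module (267,262) and a purple module (408,288). The grey ones match the task. I'll confirm that in an enlarged crop and print the measured points.

```bash
cat > h.py <<'E'
import numpy as np, cv2
from rig import readout, optics
def ray(c,u,v,z):
    "pixel(s) onto plane of height z"
    E=np.array(c["extrinsics"]);R,t=E[:3,:3],E[:3,3];o=-R.T@t
    d=np.stack([(np.asarray(u,float)-c["cx"])/c["fx"],(np.asarray(v,float)-c["cy"])/c["fy"],np.ones(np.shape(u))],-1)@R
    return o+d*((z-o[2])/d[...,2])[...,None]
def cloud(c,d):
    E=np.array(c["extrinsics"]);R,t=E[:3,:3],E[:3,3]
    v,u=np.mgrid[:d.shape[0],:d.shape[1]]
    p=np.stack([(u-c["cx"])/c["fx"]*d,(v-c["cy"])/c["fy"]*d,d],-1)
    return (p-t)@R
E
python3 - <<'E'
from h import *
p=cv2.imread("pics/top0.png");d=np.load("pics/top0.npy");c=optics.camera_params("top")
P=cloud(c,d);x0,y0,x1,y1=295,140,435,260
cv2.imwrite("pics/crop1.png",cv2.resize(p[y0:y1,x0:x1],None,fx=5,fy=5,interpolation=cv2.INTER_CUBIC))
hsv=cv2.cvtColor(p,cv2.COLOR_BGR2HSV)
for n,(a,b,e,f),lo,hi in [("modtop",(295,170,345,235),.17,.205),("handle",(295,170,345,235),.208,.24),("dockhi",(335,170,400,240),.045,.075),("guides",(335,170,400,240),.02,.04),("ball",(330,150,350,175),.07,.12),("leverbase",(330,150,370,185),.018,.035),("box",(340,230,380,258),.04,.07)]:
    m=np.zeros(d.shape,bool);m[b:f,a:e]=1
    m&=(P[...,2]>lo)&(P[...,2]<hi)&(d>0)&(hsv[...,1]<90)
    q=P[m]
    if len(q)>4:
        r=cv2.minAreaRect((q[:,:2]*1000).astype(np.float32)); print(n,len(q),np.round(q.mean(0),4),np.round(np.median(q[:,2]),4),np.round(r[0],1),np.round(r[1],1),round(r[2],1))
E
```

```text
modtop 956 [ 0.5246 -0.0038  0.1894] 0.1897 [527.5  -3.8] [102.3  76.2] 20.6
handle 160 [ 0.5252 -0.0048  0.2226] 0.2229 [526.2  -4.7] [90.7 11.9] 21.6
dockhi 527 [ 0.5613 -0.1674  0.0533] 0.0502 [ 545.5 -162.3] [134.5 247.3] 55.3
guides 452 [ 0.579  -0.1232  0.0291] 0.0289 [ 558.9 -133.3] [214.4 186.8] 2.9
ball 54 [ 0.6663 -0.0414  0.0999] 0.1022 [668.2 -42.7] [20.2 24.8] 38.8
leverbase 403 [ 0.6595 -0.0818  0.0267] 0.0264 [658.6 -85.4] [89.1 82.7] 10.0
box 403 [ 0.44   -0.1205  0.0471] 0.0461 [ 440.5 -121. ] [49.9 69.5] 10.9
```

View pics/crop1.png

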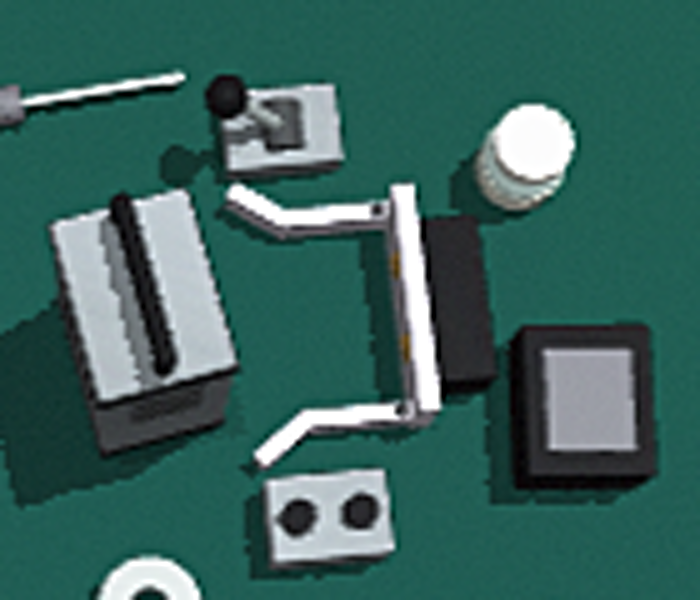

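The crop confirms the choice: the grey module's top has corners (50,227), (187,190), (238,371) and (100,405) in crop pixels. The dock has a white stop from (390,186) to (416,408). The black-ball lever is at (228,97) on the far block, leaning off. The near box has only knobs.

Run:
```python
from h import *
c=optics.camera_params("top")
def pts(l,z): 
    l=np.array(l,float); return ray(c,295+(l[:,0]+.5)/5-.5,140+(l[:,1]+.5)/5-.5,z)[:,:2]
M=pts([(50,227),(187,190),(238,371),(100,405)],.19);print("mod",M.round(4).tolist(),M.mean(0).round(4))
print(" sides",[round(float(np.linalg.norm(M[i]-M[i-1])),4) for i in range(4)], "ang x",np.arctan2(*( (M[1]+M[2]-M[0]-M[3])[::-1])).round(3), "ang y",np.arctan2(*((M[0]+M[1]-M[2]-M[3])[::-1])).round(3)-np.pi/2)
S=pts([(390,186),(416,408)],.06);G=pts([(288,237),(385,225)],.03);H=pts([(310,410),(400,404)],.03)
a=lambda v:round(float(np.arctan2(v[1],v[0])),3)
print("stop",S.round(4).tolist(),np.linalg.norm(S[0]-S[1]),a(S[0]-S[1])-np.pi/2)
print("guides",G.round(4).tolist(),a(G[1]-G[0]),H.round(4).tolist(),a(H[1]-H[0]))
L=pts([(218,115),(335,84),(343,160),(228,174)],.025);print("lev",L.round(4).tolist(),L.mean(0), a(L[2]-L[3]))
B=pts([(266,480),(384,468),(394,549),(275,563)],.055);print("box",B.round(4).tolist(),B.mean(0),a(B[1]+B[2]-B[0]-B[3]))
print("ball",pts([(228,97)],.095))
```

```text
mod [[0.5589, 0.0484], [0.5858, -0.0213], [0.4918, -0.0564], [0.4671, 0.013]] [ 0.5259 -0.0041]
 sides [0.0984, 0.0748, 0.1004, 0.0736] ang x -1.216 ang y -1.2077963267948966
stop [[0.6351, -0.1398], [0.505, -0.1642]] 0.13233010378110932 -1.3857963267948965
guides [[0.6063, -0.0843], [0.6192, -0.1414]] -1.348 [[0.5033, -0.1057], [0.5119, -0.158]] -1.407
lev [[0.6793, -0.0362], [0.7057, -0.1052], [0.6584, -0.1137], [0.643, -0.0455]] [ 0.67161134 -0.07515011] -1.349
box [[0.456, -0.0822], [0.4694, -0.1489], [0.4236, -0.158], [0.4091, -0.0913]] [ 0.43951401 -0.12010287] -1.365
ball [[ 0.66899337 -0.04003604]]
```

Run:
```python
from h import *
from scipy.spatial.transform import Rotation as Ro
o=readout.get_obs();w=optics.camera_params("wrist");E=np.array(w["extrinsics"]);cp=-E[:3,:3].T@E[:3,3]
q=np.array(o["tool_rot"]);R=Ro.from_quat(np.r_[q[1:],q[0]])
print("cam in tool",R.inv().apply(cp-o["eef_pos"]).round(3),"tool axes\n",R.as_matrix().round(3))
p=cv2.imread("pics/top0.png");d=np.load("pics/top0.npy");c=optics.camera_params("top");P=cloud(c,d)
hsv=cv2.cvtColor(p,cv2.COLOR_BGR2HSV)
m=((hsv[...,0]>20)&(hsv[...,0]<35)&(hsv[...,1]>150)).astype(np.uint8)
n,l,s,_=cv2.connectedComponentsWithStats(m)
for i in range(1,n):
    if s[i,4]>150:
        q=P[(l==i)&(d>0)];r=cv2.boxPoints(cv2.minAreaRect((q[:,:2]).astype(np.float32)))
        print(s[i],"x",q[:,0].min().round(3),q[:,0].max().round(3),"y",q[:,1].min().round(3),q[:,1].max().round(3),"z",np.percentile(q[:,2],[5,50,99]).round(3),r.round(3).tolist())
# clearance near the pusher: everything higher than 12 mm in the region
m=(P[...,2]>.012)&(d>0)&(P[...,0]>.38)&(P[...,0]<.72)&(P[...,1]>.0)&(P[...,1]<.3)
H=np.zeros((17,20))
for x,y,z in P[m]: H[int((x-.38)/.02),int(y/.015)]=max(H[int((x-.38)/.02),int(y/.015)],z*1000)
print("rows x from .38 by .02, cols y from 0 by .015 (mm)");print("\n".join("%.2f "%(.38+.02*i)+" ".join("%3d"%v for v in r) for i,r in enumerate(H)))
p,_=optics.camera("wrist");cv2.imwrite("pics/wrist0.png",p)
```

```text
cam in tool [ 0.074  0.001 -0.124] tool axes
 [[-0.907  0.42  -0.001]
 [ 0.42   0.907 -0.002]
 [-0.    -0.002 -1.   ]]
[ 207  177   57   57 1106] x 0.43 0.605 y 0.177 0.336 z [0.006 0.044 0.065] [[0.42399999499320984, 0.18199999630451202], [0.5979999899864197, 0.17399999499320984], [0.6050000190734863, 0.32899999618530273], [0.4309999942779541, 0.3370000123977661]]
[ 241  237   53   51 1337] x 0.291 0.436 y 0.065 0.191 z [0.083 0.19  0.226] [[0.289000004529953, 0.1120000034570694], [0.3499999940395355, 0.06199999898672104], [0.4359999895095825, 0.16699999570846558], [0.375, 0.21699999272823334]]
rows x from .38 by .02, cols y from 0 by .015 (mm)
0.38  40   0   0   0   0   0 183 194 194 196 226 218   0   0   0   0   0   0   0   0
0.40   0   0   0   0   0   0   0   0 190 194 187   0   0   0   0   0   0   0   0   0
0.42   0   0   0   0   0   0   0   0   0   0   0   0   0   0   0   0   0   0   0   0
0.44   0   0   0   0   0   0   0   0   0   0   0   0   0   0  66  65  37  36  36  33
0.46 194 192   0   0   0   0   0   0   0   0   0   0  50  50  62  63   0   0   0   0
0.48 195 193   0   0 
[... 298 characters left out ...]
  64   0   0   0   0
0.56 225 223 189 183   0   0   0   0   0   0   0   0   0  43  65  61  35  34  33  32
0.58   0   0   0   0   0   0   0   0   0   0   0   0   0   0   0   0   0   0  28  32
0.60   0   0   0   0   0   0   0   0   0   0   0   0   0   0   0   0   0   0   0   0
0.62   0   0   0   0   0   0   0   0   0   0   0   0   0   0   0   0   0   0   0   0
0.64   0   0   0   0   0   0   0  21  27  30  29  32   0   0   0   0   0   0   0   0
0.66   0   0   0   0  21  29  28  31  29  28  28  27   0   0   0   0   0   0   0   0
0.68  20  18  20  21  18  26  22  22  15   0   0   0   0   0   0   0   0   0   0   0
0.70  16   0   0   0   0   0   0   0   0   0   0   0   0   0   0   0   0   0   0   0
```

View pics/wrist0.png

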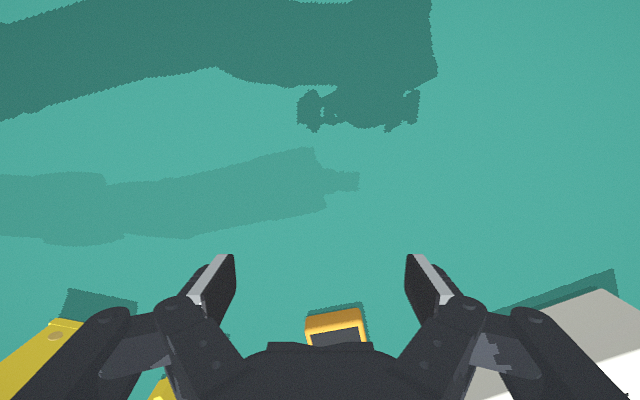

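The wrist view shows the open fingers, with pads at (220,270) and (420,270). The outer knuckles at (110,320) and (530,320) may stand out farther than the pads. I'll measure the finger profile from the wrist depth, so that I know what would touch the module first.

```bash
cat >> h.py <<'E'
from scipy.spatial.transform import Rotation as Ro
def tool():
    o=readout.get_obs();q=np.array(o["tool_rot"]);return np.array(o["eef_pos"]),Ro.from_quat(np.r_[q[1:],q[0]])
def profile():
    t,R=tool();c=optics.camera_params("wrist");_,d=optics.camera("wrist")
    P=cloud(c,d);m=(d>0)&(d<.25);q=R.inv().apply(P[m]-t)
    q=q[(abs(q[:,1])<.1)&(abs(q[:,0])<.06)]
    for z in np.arange(-.08,.03,.01):
        s=q[(q[:,2]>=z)&(q[:,2]<z+.01)]
        if len(s)>3: print("z %.2f y %.3f..%.3f x %.3f..%.3f n %d inner %.3f"%(z,s[:,1].min(),s[:,1].max(),s[:,0].min(),s[:,0].max(),len(s),abs(s[:,1]).min()))
E
python3 -c "
from h import *
profile()"
```

```text
z -0.08 y -0.071..0.073 x 0.007..0.021 n 8142 inner 0.000
z -0.07 y -0.073..0.074 x -0.004..0.019 n 13262 inner 0.000
z -0.06 y -0.074..0.075 x -0.013..0.018 n 9004 inner 0.000
z -0.05 y -0.074..0.076 x -0.012..0.015 n 7749 inner 0.036
z -0.04 y -0.069..0.072 x 0.000..0.014 n 1383 inner 0.042
z -0.03 y -0.056..0.057 x -0.011..0.012 n 1427 inner 0.041
z -0.02 y -0.056..0.057 x -0.011..0.013 n 1381 inner 0.041
z -0.01 y -0.056..0.057 x -0.011..0.012 n 1076 inner 0.041
z -0.00 y -0.049..0.050 x -0.011..0.012 n 286 inner 0.042
```

The knuckles stand out to ±75 mm at 40 to 80 mm above the TCP, against 57 mm for the finger backs. Before choosing the pushing side I need a finer profile, the body's extent, and the wrist higher up as seen by the fixed cameras.

Run:
```python
from h import *
t,R=tool()
for n in("wrist","scene"):
    c=optics.camera_params(n);
    d=optics.camera(n)[1]
    P=cloud(c,d);q=R.inv().apply(P[(d>0)&((d<.25)|(n!="wrist"))]-t)
    q=q[(abs(q[:,1])<.13)&(abs(q[:,0])<.12)&(q[:,2]<.02)]
    print(n)
    st=.005 if n=="wrist" else .015
    for z in np.arange(-.09 if n=="wrist" else -.24,.02,st):
        s=q[(q[:,2]>=z)&(q[:,2]<z+st)]
        if len(s)>3: print("z %.3f y %.3f..%.3f x %.3f..%.3f n %d"%(z,*np.percentile(s[:,1],[1,99]),*np.percentile(s[:,0],[1,99]),len(s)))
```

```text
wrist
z -0.085 y -0.022..0.024 x 0.020..0.021 n 245
z -0.080 y -0.026..0.028 x 0.016..0.021 n 2673
z -0.075 y -0.069..0.071 x 0.009..0.020 n 5474
z -0.070 y -0.070..0.071 x 0.004..0.018 n 6807
z -0.065 y -0.070..0.072 x -0.002..0.018 n 6463
z -0.060 y -0.071..0.073 x -0.009..0.018 n 4652
z -0.055 y -0.072..0.073 x -0.011..0.017 n 4350
z -0.050 y -0.072..0.073 x -0.011..0.014 n 5829
z -0.045 y -0.071..0.073 x 0.006..0.014 n 1939
z -0.040 y -0.065..0.066 x 0.007..0.014 n 658
z -0.035 y -0.051..0.052 x 0.001..0.012 n 720
z -0.030 y -0.054..0.056 x -0.004..0.012 n 634
z -0.025 y -0.055..0.057 x -0.010..0.012 n 789
z -0.020 y -0.055..0.056 x -0.011..0.012 n 736
z -0.015 y -0.055..0.057 x -0.010..0.012 n 656
z -0.010 y -0.055..0.056 x -0.010..0.012 n 579
z -0.005 y -0.054..0.055 x -0.010..0.012 n 478
z 0.000 y -0.048..0.049 x -0.010..0.011 n 292
z 0.005 y -0.042..0.038 x -0.003..0.007 n 8
scene
z -0.240 y -0.028..0.036 x -0.038..0.003 n 206
z -0.225 y -0.027..0.035 x -0.038..0.005 n 200
z -0.210 y -0.031..0.035 x -0.038..0.005 n 185
z -0.195 y -0.031..0.037 x -0.040..0.014 n 208
z -0.180 y -0.027..0.037 x -0.040..0.006 n 146
z -0.165 y -0.029..0.035 x -0.041..0.009 n 212
z -0.150 y -0.028..0.037 x -0.039..0.005 n 171
z -0.135 y -0.033..0.037 x -0.040..0.005 n 163
z -0.120 y -0.031..0.037 x -0.039..0.005 n 91
z -0.105 y -0.067..0.068 x -0.015..0.010 n 265
z -0.090 y -0.069..0.069 x -0.022..0.009 n 215
z -0.075 y -0.072..0.071 x -0.021..0.009 n 189
z -0.060 y -0.072..0.073 x -0.018..0.010 n 233
z -0.045 y -0.073..0.072 x -0.015..0.008 n 93
z -0.030 y -0.056..0.056 x -0.014..0.003 n 53
z -0.015 y -0.056..0.056 x -0.014..0.006 n 58
z 0.000 y -0.045..0.039 x -0.012..0.010 n 8
```

move_arm(
  steps=[0, 0, 0, 0, -1, 0, 0, 0, 0, -1, 0, 0, 0, 0, -1, 0, 0, 0, 0, -1, 0, 0, 0, 0, -1, 0, 0, 0, 0, -1, 0, 0, 0, 0, -1, 0, 0, 0, 0, -1, 0, 0, 0, 0, -1, 0, 0, 0, 0, -1],
)

```text
t: 1.13
eef_pos: [0.2627, 0.5671, 0.2503]
tool_rot: [-0.0, 0.215, 0.977, 0.0]
wrist_force: [-0.9, -0.1, -0.5]
finger_gap: -0.004
```

```bash
python3 -c "
from h import *
profile()"
```

```text
z -0.08 y -0.062..0.063 x 0.007..0.022 n 7433 inner 0.000
z -0.07 y -0.062..0.063 x -0.004..0.019 n 12671 inner 0.000
z -0.06 y -0.055..0.056 x -0.009..0.019 n 9522 inner 0.000
z -0.05 y -0.047..0.050 x -0.009..0.018 n 4441 inner 0.002
z -0.04 y -0.039..0.040 x -0.011..0.015 n 5338 inner 0.001
z -0.03 y -0.031..0.032 x -0.012..0.015 n 1463 inner 0.000
z -0.02 y -0.013..0.014 x -0.011..0.012 n 818 inner 0.000
z -0.01 y -0.013..0.014 x 0.006..0.012 n 593 inner 0.000
z -0.00 y -0.013..0.014 x 0.006..0.012 n 470 inner 0.000
z 0.01 y -0.011..0.013 x 0.007..0.012 n 125 inner 0.000
```

The profile shows that with the gripper open, the lowest parts that stand out along tool y are the knuckle (72 mm, about 43 mm above the TCP) and then the finger (56 mm). Along tool x the 40 mm wrist would meet the module's top. So I'll push along tool +y with the gripper open and the fingertips just above the bench. That puts the contact at about 5 cm, under the tipping limit of 37.5/0.7 = 54 mm. First I go over high, with the camera on the far side.

move_arm(
  steps=[-1, -1, -3, 1, 1, -3, -2.5, -6, 2, 1, -5, -4, -6, 3.1, 1, -7, -5.7, -6, 4.2, 1, -9, -7.3, -6, 5.3, 1, -11, -9, -6, 6.4, 1, -13, -10.7, -6, 7.5, 1, -15, -12.3, -6, 8.6, 1, -17, -14, -6, 9.7, 1, -19, -15.6, -6, 10.8, 1],
)

```text
t: 2.02
eef_pos: [0.3698, 0.3445, 0.3105]
tool_rot: [-0.0, 0.707, 0.707, 0.0]
wrist_force: [0.6, 0.4, 0.4]
finger_gap: 1.003
```

```bash
cat >> h.py <<'E'
def to(xyz,ydir):
    "remaining shift (cm, tool axes) and turn (units of 6 deg) to a TCP point with tool y along world heading ydir"
    t,R=tool();M=R.as_matrix();s=(np.array(xyz)-t)@M*100
    a=ydir-np.arctan2(M[1,1],M[0,1]);a=(a+np.pi)%(2*np.pi)-np.pi
    print("at",t.round(4),"shift cm",s.round(2),"turn",round(-np.degrees(a)/6,2),"t",round(readout.get_obs()["t"],2),"j",np.round(readout.get_obs()["joint_pos"],2))
E
python3 -c "
from h import *
to([.4854,.104,.30],-1.212)"
```

```text
at [0.3698 0.3445 0.3105] shift cm [-24.06  11.55   1.04] turn 11.58 t 2.02 j [-0.92  0.45  0.11  1.85 -0.07  0.84 -0.77]
```

move_arm(
  steps=[-2.4, 1.2, 0, 1.16, 1, -4.8, 2.3, 0, 2.32, 1, -7.2, 3.5, 0, 3.48, 1, -9.6, 4.6, 0, 4.64, 1, -12, 5.8, 0, 5.8, 1, -14.5, 7, 0, 6.96, 1, -17, 8.1, 0, 8.1, 1, -19.4, 9.3, 0, 9.3, 1, -21.8, 10.5, 0, 10.4, 1, -24.06, 11.55, 0, 11.58, 1],
)

```text
t: 2.85
eef_pos: [0.4872, 0.1045, 0.3106]
tool_rot: [-0.0, 0.984, 0.178, 0.0]
wrist_force: [0.6, 0.9, 0.4]
finger_gap: 1.003
```

Run:
```python
from h import *
to([.4854,.104,.05],-1.212)
p,d=optics.camera("wrist");c=optics.camera_params("wrist");cv2.imwrite("pics/wrist1.png",p)
t,R=tool();P=cloud(c,d)
m=(d>0)&(P[...,2]>.17)&(P[...,2]<.235)&(np.linalg.norm(P[...,:2]-t[:2],axis=-1)>.0)&(d<.5)&(d>.1)
q=P[m]; q=q[(q[:,1]<.07)&(q[:,2]<.235)]
if len(q): print(len(q),q.min(0).round(3),q.max(0).round(3))
```

```text
at [0.4872 0.1045 0.3106] shift cm [-2.000e-01 -1.000e-02  2.606e+01] turn -0.01 t 2.85 j [-0.61  0.48  0.47  1.88 -0.28  0.85 -1.21]
10371 [ 0.328 -0.197  0.17 ] [0.591 0.07  0.228]
```

View pics/wrist1.png

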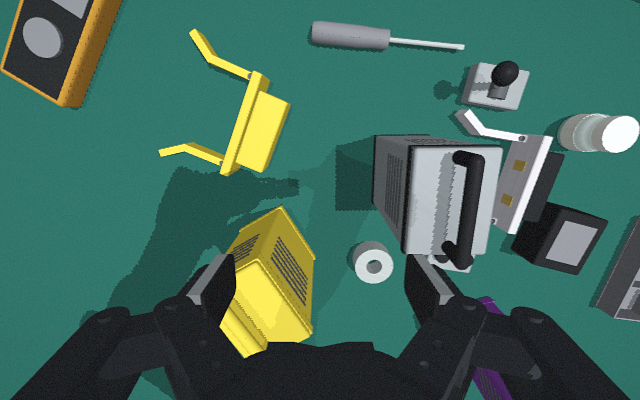

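The wrist view shows the module upright at right, with its near-face top edge from (415,145) to (407,253), parallel to my tool x axis. The yellow block is at (265,130) and the yellow module at (270,290) on the other side, with the spool at (373,262). I'll measure the face line and the clearances.

Run:
```python
from h import *
c=optics.camera_params("wrist");t,R=tool();M=R.as_matrix()
def sh(n,uv,z):
    w=ray(c,np.array([uv[0]]),np.array([uv[1]]),z)[0]; print(n,w.round(4),"tool cm",((w-t)@M*100).round(2)[:2])
for uv in[(415,145),(407,253),(502,149),(490,253)]: sh("mod",uv,.19)
for uv in[(373,135),(378,207)]: sh("modfoot",uv,0.0)
for uv in[(291,100),(270,172)]: sh("yblock",uv,.05)
for uv in[(288,207),(313,255),(313,332)]: sh("ymod",uv,.19)
sh("spool",(373,262),.035)
for uv in[(518,139),(551,138)]: sh("stop",uv,.06)
sh("ball",(505,73),.092)
```

```text
mod [0.5654 0.0414 0.19  ] tool cm [5.19 7.92]
mod [0.4724 0.0059 0.19  ] tool cm [-4.77  8.11]
mod [ 0.5873 -0.0292  0.19  ] tool cm [ 4.86 15.3 ]
mod [ 0.4987 -0.0677  0.19  ] tool cm [-4.78 15.92]
modfoot [0.5635 0.0413 0.    ] tool cm [4.95 7.77]
modfoot [ 0.4637 -0.0094  0.    ] tool cm [-6.15  9.16]
yblock [0.5674 0.1648 0.05  ] tool cm [ 9.51 -3.7 ]
yblock [0.4708 0.1629 0.05  ] tool cm [ 0.36 -6.79]
ymod [0.4777 0.1248 0.19  ] tool cm [-0.25 -2.9 ]
ymod [0.4408 0.0882 0.19  ] tool cm [-4.96 -0.7 ]
ymod [0.3589 0.0593 0.19  ] tool cm [-13.64  -0.75]
spool [ 0.3868 -0.0263  0.035 ] tool cm [-13.95   8.16]
stop [ 0.621  -0.1237  0.06  ] tool cm [ 4.79 25.27]
stop [ 0.6364 -0.1629  0.06  ] tool cm [ 4.92 29.47]
ball [ 0.6727 -0.0518  0.092 ] tool cm [12.09 20.27]
```

Run:
```python
from h import *
for i in range(3):
    t,R=tool();print(t.round(4));print(R.as_matrix().round(4).tolist())
c=optics.camera_params("wrist");E=np.array(c["extrinsics"]);print("cam",(-E[:3,:3].T@E[:3,3]).round(4),((-E[:3,:3].T@E[:3,3]-t)@R.as_matrix()).round(4))
o=readout.get_obs();print(o["t"],np.round(o["qd"],3))
```

```text
[0.4894 0.0989 0.311 ]
[[0.941, 0.3384, 0.0041], [0.3384, -0.941, -0.004], [0.0025, 0.0051, -1.0]]
[0.4894 0.0989 0.311 ]
[[0.941, 0.3384, 0.0041], [0.3384, -0.941, -0.004], [0.0025, 0.0051, -1.0]]
[0.4894 0.0989 0.311 ]
[[0.941, 0.3384, 0.0041], [0.3384, -0.941, -0.004], [0.0025, 0.0051, -1.0]]
cam [0.5579 0.125  0.4354] [ 0.0736 -0.0008 -0.1241]
2.9 [-0.025 -0.02  -0.035  0.021  0.048 -0.01   0.102]
```

The arm was still moving during that picture, so the readings are a few mm off. I'll let it settle and measure again.

move_arm(
  steps=[0, 0, 1, 0, 1, 0, 0, 2, 0, 1, 0, 0, 3, 0, 1, 0, 0, 4, 0, 1, 0, 0, 4, 0, 1, 0, 0, 4, 0, 1, 0, 0, 4, 0, 1, 0, 0, 4, 0, 1, 0, 0, 4, 0, 1, 0, 0, 4, 0, 1],
)

```text
t: 3.73
eef_pos: [0.4867, 0.1059, 0.2707]
tool_rot: [-0.0, 0.983, 0.181, 0.0]
wrist_force: [0.6, -0.2, 0.5]
finger_gap: 0.996
```

Run:
```python
from h import *
to([.4854,.104,.05],-1.212)
c=optics.camera_params("wrist");t,R=tool();M=R.as_matrix();p,d=optics.camera("wrist")
P=cloud(c,d);q=(P-t)@M
hsv=cv2.cvtColor(p,cv2.COLOR_BGR2HSV)
g=(hsv[...,1]<60)&(d>0)&(P[...,2]>.18)&(P[...,2]<.2)&(q[...,1]>.06)&(abs(q[...,0])<.08)
r=cv2.boxPoints(cv2.minAreaRect((q[g][:,:2]*100).astype(np.float32)));print("mod top tool cm",r.round(2).tolist(),r.mean(0).round(2),(P[g][:,2].mean()).round(4))
y=(hsv[...,0]>20)&(hsv[...,0]<35)&(hsv[...,1]>150)&(d>0)&(d<.6)
for lo,hi in((.035,.055),(.055,.075),(.15,.2)):
    s=q[y&(P[...,2]>lo)&(P[...,2]<hi)]
    if len(s): 
        n=s[(abs(s[:,0])<.03)]; print("yellow",lo,len(s),"near strip max y cm",(n[:,1].max()*100).round(2) if len(n) else None, cv2.boxPoints(cv2.minAreaRect((s[:,:2]*100).astype(np.float32))).round(1).tolist())
```

```text
at [0.4867 0.1059 0.2707] shift cm [-0.21  0.13 22.07] turn 0.05 t 3.73 j [-0.58  0.53  0.43  1.94 -0.32  0.74 -1.17]
mod top tool cm [[-4.949999809265137, 7.889999866485596], [5.079999923706055, 7.889999866485596], [5.079999923706055, 15.640000343322754], [-4.949999809265137, 15.640000343322754]] [ 0.06 11.76] 0.19
yellow 0.035 2103 near strip max y cm 27.75 [[-21.299999237060547, 21.399999618530273], [-1.7999999523162842, -40.29999923706055], [20.799999237060547, -33.20000076293945], [1.2999999523162842, 28.600000381469727]]
yellow 0.055 1532 near strip max y cm -10.87 [[-16.0, -10.600000381469727], [10.899999618530273, -16.399999618530273], [12.899999618530273, -7.0], [-14.0, -1.2000000476837158]]
yellow 0.15 4437 near strip max y cm None [[-16.299999237060547, -5.0], [-7.699999809265137, -9.899999618530273], [-5.400000095367432, -5.900000095367432], [-14.0, -1.0]]
```

The module's face is at tool y = 7.89 cm, square to the tool and centred to 0.6 mm. Descending now.

move_arm(
  steps=[0, 0, 3, 0, 1, 0, 0, 6.5, 0, 1, 0, 0, 10, 0, 1, 0, 0, 13.5, 0, 1, 0, 0, 17, 0, 1, 0, 0, 20, 0, 1, 0, 0.1, 22, 0, 1, 0, 0.2, 23.2, 0, 1, 0, 0.2, 23.8, 0, 1, 0, 0.2, 24, 0, 1],
)

```text
t: 4.62
eef_pos: [0.4871, 0.1038, 0.0295]
tool_rot: [-0.0, 0.983, 0.181, -0.0]
wrist_force: [-0.2, 0.2, 0.7]
finger_gap: 0.994
```

move_arm(
  steps=[0, 0, 0, 0, 1, 0, 0, 0, 0, 1, 0, 0.1, 0.6, 0, 1, 0, 0.1, 1.2, 0, 1, 0, 0.1, 1.5, 0, 1, 0, 0.1, 1.8, 0, 1, 0, 0.1, 1.8, 0, 1, 0, 0.1, 1.8, 0, 1, 0, 0.1, 1.8, 0, 1, 0, 0.1, 1.8, 0, 1],
)

```text
t: 5.45
eef_pos: [0.4876, 0.103, 0.0124]
tool_rot: [-0.0, 0.983, 0.181, 0.0]
wrist_force: [0.0, -0.7, 0.3]
finger_gap: 0.999
```

```bash
cat >> h.py <<'E'
D0=np.array([.5615,-.1157]);DA=-1.378
def dock(w): 
    d=np.asarray(w)[...,:2]-D0;c,s=np.cos(DA),np.sin(DA);return np.stack([d[...,0]*c+d[...,1]*s,-d[...,0]*s+d[...,1]*c],-1)
def module(save=None):
    "module top face from the top camera depth: pose in dock frame and tilt"
    p,d=optics.camera("top");c=optics.camera_params("top");P=cloud(c,d)
    if save: cv2.imwrite(save,cv2.resize(p[130:270,285:455],None,fx=4.5,fy=4.5,interpolation=cv2.INTER_CUBIC))
    hsv=cv2.cvtColor(p,cv2.COLOR_BGR2HSV);q=dock(P)
    m=(d>0)&(hsv[...,1]<45)&(hsv[...,2]>110)&(P[...,2]>.18)&(P[...,2]<.202)&(q[...,0]>-.2)&(q[...,0]<.06)&(abs(q[...,1])<.08)
    m=cv2.morphologyEx(m.astype(np.uint8),cv2.MORPH_OPEN,np.ones((3,3)))
    n,l,s,_=cv2.connectedComponentsWithStats(cv2.morphologyEx(m,cv2.MORPH_CLOSE,np.ones((7,7))));i=1+np.argmax(s[1:,4]);k=(l==i)
    cs=np.concatenate(cv2.findContours(k.astype(np.uint8),0,2)[0]).reshape(-1,2)
    f=(dock(ray(c,cs[:,0],cs[:,1],.19))*1000).astype(np.float32);r=cv2.minAreaRect(f)
    a=r[2];a=(a+45)%90-45
    s=P[k&(m>0)];N=np.linalg.lstsq(np.c_[s[:,:2],np.ones(len(s))],s[:,2],rcond=None)[0]
    t,_=tool()
    print("module in dock mm",np.round(r[0],1),"size",np.round(r[1],1),"yaw",round(np.radians(a),3),"slope",N[:2].round(3),"z",s[:,2].mean().round(4),"tcp",t.round(4),"dock",dock(t).round(4),"F",np.round(readout.get_obs()["wrist_force"],1),"t",round(readout.get_obs()["t"],2))
E
python3 -c "
from h import *
module()
to([.49,.1,.01],-1.212)"
```

```text
module in dock mm [-116.3  -11.5] size [73.9 98.5] yaw 0.173 slope [ 0.002 -0.003] z 0.1901 tcp [0.4876 0.1031 0.0124] dock [-0.2289 -0.0306] F [0.3 0.4 2. ] t 5.5
at [0.4876 0.1031 0.0124] shift cm [0.11 0.37 0.24] turn 0.05 t 5.5 j [-0.34  0.96  0.07  2.08 -0.53  0.11 -0.98]
```

The module reads x −116, y −11.5 mm and yaw 0.173 in the dock frame, and the arm is in place. A short test push comes first.

move_arm(
  steps=[0, 0.2, 0, 0, 1, 0, 0.4, 0.1, 0, 1, 0, 0.6, 0.1, 0, 1, 0, 0.8, 0.2, 0, 1, 0, 1, 0.2, 0, 1, 0, 1.2, 0.2, 0, 1, 0, 1.4, 0.2, 0, 1, 0, 1.6, 0.2, 0, 1, 0, 1.8, 0.2, 0, 1, 0, 2, 0.2, 0, 1],
)

```text
t: 6.33
eef_pos: [0.493, 0.0872, 0.01]
tool_rot: [-0.002, 0.983, 0.183, -0.001]
wrist_force: [-2.4, 6.5, -0.1]
finger_gap: 0.999
```

```bash
python3 -c "
from h import *
module('pics/push1.png')"
```

```text
module in dock mm [-103.2   -9.5] size [73.8 98.7] yaw 0.182 slope [-0.004  0.004] z 0.19 tcp [0.4933 0.0866 0.0101] dock [-0.2116 -0.0281] F [-1.8  5.9 -1. ] t 6.38
```

The module slides upright with a push of about 7 N and no tilt. Continuing along its own heading, which also brings its y towards 0.

move_arm(
  steps=[0, 0.4, 0, 0, 1, 0, 0.8, 0, 0, 1, 0, 1.2, 0, 0, 1, 0, 1.6, 0, 0, 1, 0, 2, 0, 0, 1, 0, 2.4, 0, 0, 1, 0, 2.8, 0, 0, 1, 0, 3.1, 0, 0, 1, 0, 3.3, 0, 0, 1, 0, 3.4, 0, 0, 1],
)

```text
t: 7.22
eef_pos: [0.5052, 0.055, 0.01]
tool_rot: [-0.002, 0.983, 0.182, -0.001]
wrist_force: [-2.5, 6.4, -1.7]
finger_gap: 1.002
```

```bash
python3 -c "
from h import *
module()
u=np.array([np.cos(DA),np.sin(DA)]);to(np.r_[tool()[0][:2],.01],DA)"
```

```text
module in dock mm [-69.2  -3.7] size [73.8 98.7] yaw 0.177 slope [-0.001  0.001] z 0.1899 tcp [0.5052 0.0549 0.01  ] dock [-0.1782 -0.0225] F [-2.7  6.4 -1.1] t 7.27
at [0.5052 0.0549 0.01  ] shift cm [-0. -0. -0.] turn 1.66 t 7.27 j [-0.24  0.97  0.07  2.05 -0.48  0.14 -0.93]
```

```bash
cat >> h.py <<'E'
def todock(x,y,z=.01,a=0):
    c,s=np.cos(DA),np.sin(DA);to([D0[0]+x*c-y*s,D0[1]+x*s+y*c,z],DA+a)
E
python3 -c "
from h import *
todock(-.192,.015)"
```

```text
at [0.5052 0.0549 0.01  ] shift cm [ 3.94 -0.71 -0.01] turn 1.66 t 7.27 j [-0.24  0.97  0.07  2.05 -0.48  0.14 -0.93]
```

move_arm(
  steps=[0, -0.5, 0, 0, 1, 0, -1.2, 0, 0, 1, 0, -1.5, 0, 0, 1, 0.7, -1.5, 0, 0.4, 1, 1.5, -1.4, 0, 0.8, 1, 2.3, -1.3, 0, 1.2, 1, 3, -1.2, 0, 1.6, 1, 3.6, -1.1, 0, 1.66, 1, 3.9, -1, 0, 1.66, 1, 3.9, -1, 0, 1.66, 1],
)

```text
t: 8.1
eef_pos: [0.5405, 0.0759, 0.0103]
tool_rot: [0.0, 0.995, 0.096, 0.001]
wrist_force: [-0.7, 0.1, 0.8]
finger_gap: 1.004
```

move_arm(
  steps=[0, 0, 0, 0, 1, 0, 0.2, 0, 0, 1, 0, 0.4, 0, 0, 1, 0, 0.6, 0, 0, 1, 0, 0.8, 0, 0, 1, 0, 1, 0, 0, 1, 0, 1.2, 0, 0, 1, 0, 1.4, 0, 0, 1, 0, 1.5, 0, 0, 1, 0, 1.5, 0, 0, 1],
)

```text
t: 8.93
eef_pos: [0.5424, 0.0628, 0.0102]
tool_rot: [-0.001, 0.995, 0.096, -0.0]
wrist_force: [0.2, 5.0, 0.7]
finger_gap: 0.998
```

```bash
python3 -c "
from h import *
module()"
```

```text
module in dock mm [-65.1  -3.6] size [73.8 98.5] yaw 0.108 slope [-0.009  0.003] z 0.19 tcp [0.5424 0.0628 0.0102] dock [-0.1789  0.0155] F [0.5 5.2 0.2] t 8.98
```

move_arm(
  steps=[0, 0.2, 0, 0, 1, 0, 0.4, 0, 0, 1, 0, 0.6, 0, 0, 1, 0, 0.8, 0, 0, 1, 0, 0.9, 0, 0, 1, 0, 1, 0, 0, 1, 0, 1, 0, 0, 1, 0, 1, 0, 0, 1, 0, 1, 0, 0, 1, 0, 1, 0, 0, 1],
)

```text
t: 9.82
eef_pos: [0.5445, 0.0529, 0.0103]
tool_rot: [-0.001, 0.995, 0.096, 0.0]
wrist_force: [0.6, 4.2, -0.5]
finger_gap: 1.0
```

```bash
python3 -c "
from h import *
module('pics/push2.png')"
```

```text
module in dock mm [-57.7  -3.4] size [74.4 98.4] yaw 0.012 slope [-0.002  0.005] z 0.1899 tcp [0.5446 0.0529 0.0103] dock [-0.1687  0.0157] F [0.8 5.  0.6] t 9.87
```

View pics/push2.png

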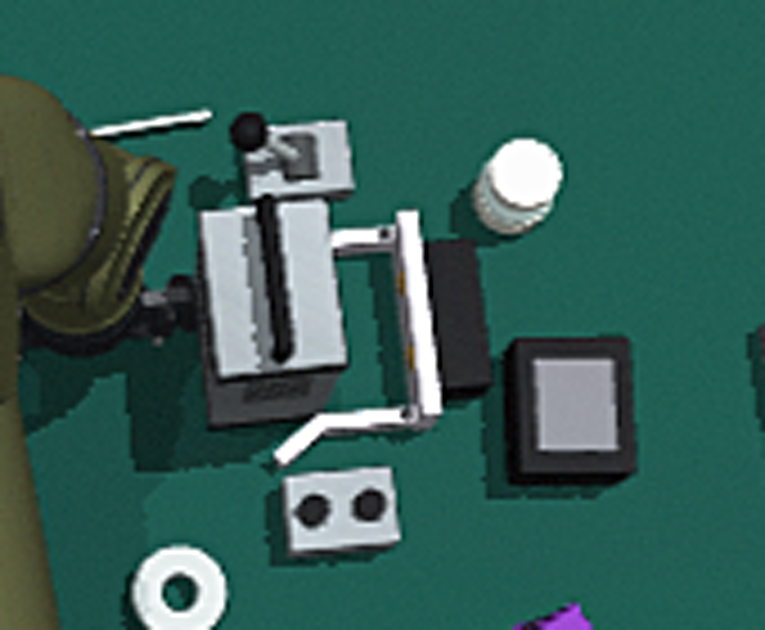

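The picture shows the module at crop (275,290), square to the dock and entering the mouth, with the lever still off. The module reads x −58, y −3.4 and yaw 0.012. I'll recentre the pusher and push home.

move_arm(
  steps=[0, -0.4, 0, 0, 1, 0, -0.8, 0, 0, 1, -0.4, -0.8, 0, 0, 1, -0.9, -0.8, 0, 0, 1, -1.4, -0.8, 0, 0, 1, -1.8, -0.7, 0, 0, 1, -1.9, -0.5, 0, 0, 1, -1.9, -0.3, 0, 0, 1, -1.9, -0.1, 0, 0, 1, -1.9, 0.1, 0, 0, 1],
)

```text
t: 10.7
eef_pos: [0.5252, 0.0488, 0.0103]
tool_rot: [-0.002, 0.995, 0.096, -0.001]
wrist_force: [-3.0, 8.6, 2.6]
finger_gap: 0.994
```

move_arm(
  steps=[0, 0.3, 0, 0, 1, 0, 0.7, 0, 0, 1, 0, 1.1, 0, 0, 1, 0, 1.4, 0, 0, 1, 0, 1.7, 0, 0, 1, 0, 2, 0, 0, 1, 0, 2.3, 0, 0, 1, 0, 2.5, 0, 0, 1, 0, 2.6, 0, 0, 1, 0, 2.6, 0, 0, 1],
)

```text
t: 11.53
eef_pos: [0.5304, 0.0243, 0.0102]
tool_rot: [-0.002, 0.995, 0.097, -0.001]
wrist_force: [-1.1, 6.7, 1.4]
finger_gap: 0.999
```

```bash
python3 -c "
from h import *
module()"
```

```text
module in dock mm [-32.9  -3.2] size [74.  98.3] yaw 0.003 slope [-0.004  0.002] z 0.1899 tcp [0.5305 0.0243 0.0102] dock [-0.1434 -0.0036] F [-1.6  6.6  1.4] t 11.58
```

move_arm(
  steps=[0, 0.3, 0, 0, 1, 0, 0.7, 0, 0, 1, 0, 1.1, 0, 0, 1, 0, 1.4, 0, 0, 1, 0, 1.7, 0, 0, 1, 0, 2, 0, 0, 1, 0, 2.3, 0, 0, 1, 0, 2.5, 0, 0, 1, 0, 2.7, 0, 0, 1, 0, 2.8, 0, 0, 1],
)

```text
t: 12.42
eef_pos: [0.5356, -0.0029, 0.0101]
tool_rot: [-0.003, 0.995, 0.097, -0.001]
wrist_force: [-1.1, 7.3, 1.5]
finger_gap: 0.999
```

```bash
python3 -c "
from h import *
module()"
```

```text
module in dock mm [-5.2 -3.5] size [74.1 98.5] yaw 0.006 slope [-0.005 -0.006] z 0.1899 tcp [ 0.5357 -0.0031  0.0101] dock [-0.1155 -0.0038] F [-0.8  8.2  0.8] t 12.47
```

Nearly home. I'll make small advances and watch for the force rise at the stop.

move_arm(
  steps=[0, 0.05, 0, 0, 1, 0, 0.1, 0, 0, 1, 0, 0.15, 0, 0, 1, 0, 0.2, 0, 0, 1, 0, 0.25, 0, 0, 1, 0, 0.3, 0, 0, 1, 0, 0.3, 0, 0, 1, 0, 0.3, 0, 0, 1, 0, 0.3, 0, 0, 1, 0, 0.3, 0, 0, 1],
)

```text
t: 13.3
eef_pos: [0.5361, -0.0055, 0.0101]
tool_rot: [-0.003, 0.995, 0.097, -0.001]
wrist_force: [-1.0, 8.9, 1.6]
finger_gap: 1.0
```

move_arm(
  steps=[0, 0.05, 0, 0, 1, 0, 0.1, 0, 0, 1, 0, 0.15, 0, 0, 1, 0, 0.2, 0, 0, 1, 0, 0.2, 0, 0, 1, 0, 0.2, 0, 0, 1, 0, 0.2, 0, 0, 1, 0, 0.2, 0, 0, 1, 0, 0.2, 0, 0, 1, 0, 0.2, 0, 0, 1],
)

```text
t: 14.13
eef_pos: [0.5365, -0.0074, 0.0102]
tool_rot: [-0.003, 0.995, 0.097, -0.001]
wrist_force: [-1.4, 7.8, 2.5]
finger_gap: 0.997
```

```bash
python3 -c "
from h import *
module()"
```

```text
module in dock mm [-0.7 -3.5] size [74.  98.5] yaw 0.006 slope [-0.002 -0.001] z 0.1899 tcp [ 0.5365 -0.0074  0.0102] dock [-0.1111 -0.0038] F [-1.9  8.3  1.2] t 14.18
```

move_arm(
  steps=[0, 0.05, 0, 0, 1, 0, 0.1, 0, 0, 1, 0, 0.15, 0, 0, 1, 0, 0.2, 0, 0, 1, 0, 0.2, 0, 0, 1, 0, 0.2, 0, 0, 1, 0, 0.2, 0, 0, 1, 0, 0.2, 0, 0, 1, 0, 0.2, 0, 0, 1, 0, 0.2, 0, 0, 1],
)

```text
t: 15.02
eef_pos: [0.5369, -0.0094, 0.0102]
tool_rot: [-0.003, 0.995, 0.097, -0.001]
wrist_force: [-1.5, 7.8, 1.9]
finger_gap: 1.001
```

```bash
python3 -c "
from h import *
module('pics/push3.png')"
```

```text
module in dock mm [ 1.3 -3.5] size [74.2 98.5] yaw 0.005 slope [-0.001 -0.003] z 0.1899 tcp [ 0.5368 -0.0094  0.0102] dock [-0.1091 -0.0038] F [-2.1  7.6  2.3] t 15.07
```

View pics/push3.png

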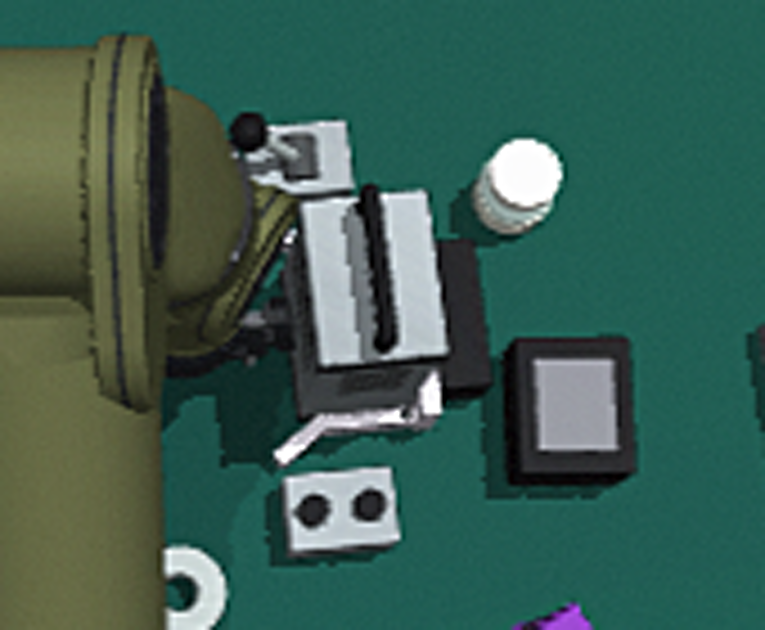

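The picture shows the module between the guides and close to the stop, which its top hides, with the lever still off at (250,132). There's no force rise yet, so I'll keep creeping.

move_arm(
  steps=[0, 0.05, 0, 0, 1, 0, 0.1, 0, 0, 1, 0, 0.15, 0, 0, 1, 0, 0.2, 0, 0, 1, 0, 0.2, 0, 0, 1, 0, 0.2, 0, 0, 1, 0, 0.2, 0, 0, 1, 0, 0.2, 0, 0, 1, 0, 0.2, 0, 0, 1, 0, 0.2, 0, 0, 1],
)

```text
t: 15.9
eef_pos: [0.5369, -0.0098, 0.0103]
tool_rot: [-0.004, 0.995, 0.097, -0.001]
wrist_force: [-1.5, 11.3, 4.3]
finger_gap: 1.002
```

move_arm(
  steps=[0, 0.05, 0, 0, 1, 0, 0.1, 0, 0, 1, 0, 0.15, 0, 0, 1, 0, 0.2, 0, 0, 1, 0, 0.2, 0, 0, 1, 0, 0.2, 0, 0, 1, 0, 0.2, 0, 0, 1, 0, 0.2, 0, 0, 1, 0, 0.2, 0, 0, 1, 0, 0.2, 0, 0, 1],
)

```text
t: 16.73
eef_pos: [0.5374, -0.01, 0.0102]
tool_rot: [-0.005, 0.995, 0.098, -0.001]
wrist_force: [-1.7, 13.6, 4.3]
finger_gap: 0.996
```

```bash
python3 -c "
from h import *
module()"
```

```text
module in dock mm [ 2.1 -3.2] size [74.1 98.7] yaw 0.0 slope [-0.005  0.003] z 0.1898 tcp [ 0.5374 -0.01    0.0102] dock [-0.1084 -0.0034] F [-2.2 14.1  3.1] t 16.78
```

The module is home. The TCP stopped at y = −0.010 m while the force doubled to 14 N, and the module is square (yaw 0.0) and upright. I'll back off, shut the gripper and rise to lever height.

move_arm(
  steps=[0, -0.4, 0, 0, 1, 0, -1, 0, 0, 1, 0, -2, 0, 0, 1, 0, -2.5, -0.5, 0, 1, 0, -2.8, -2, 0, 0, 0, -2.8, -4, 0, -1, 0, -2.8, -6, 0, -1, 0, -2.8, -7.5, 0, -1, 0, -2.8, -8, 0, -1, 0, -2.8, -8, 0, -1],
)

```text
t: 17.62
eef_pos: [0.5338, 0.0104, 0.0916]
tool_rot: [0.0, 0.995, 0.095, 0.001]
wrist_force: [0.5, 0.6, -0.5]
finger_gap: 0.144
```

Run:
```python
from h import *
module()
to([.660,.0007,.090],DA)
p,d=optics.camera("wrist");c=optics.camera_params("wrist");P=cloud(c,d)
cv2.imwrite("pics/wrist2.png",p)
hsv=cv2.cvtColor(p,cv2.COLOR_BGR2HSV)
m=(hsv[...,2]<80)&(P[...,2]>.085)&(P[...,2]<.115)&(abs(P[...,0]-.67)<.05)&(abs(P[...,1]+.04)<.05)&(d>0)
q=P[m];print("ball pts",len(q),q.min(0).round(3),q.max(0).round(3))
```

```text
module in dock mm [ 2.1 -3.3] size [74.1 98.3] yaw 0.0 slope [-0.002 -0.007] z 0.1898 tcp [0.5332 0.0105 0.0906] dock [-0.1293 -0.0036] F [ 0.5 -0.7 -0.3] t 17.67
at [0.5332 0.0105 0.0906] shift cm [12.27  3.36  0.08] turn -0.02 t 17.67 j [-0.24  0.84  0.23  1.98 -0.49  0.37 -1.01]
ball pts 431 [ 0.656 -0.049  0.085] [ 0.66  -0.033  0.099]
```

move_arm(
  steps=[1.5, 0, 0, 0, -1, 3.5, 0, 0, 0, -1, 5.5, 0, 0, 0, -1, 7.5, 0.5, 0, 0, -1, 9.3, 1.2, 0, 0, -1, 10.8, 2, 0, 0, -1, 11.8, 2.7, 0, 0, -1, 12.2, 3, 0, 0, -1, 12.2, 3.2, 0, 0, -1, 12.2, 3.2, 0, 0, -1],
)

```text
t: 18.55
eef_pos: [0.6576, 0.0014, 0.0892]
tool_rot: [-0.0, 0.996, 0.095, -0.001]
wrist_force: [-0.2, -0.9, -0.2]
finger_gap: -0.0
```

Run:
```python
from h import *
c=optics.camera_params("wrist");p,d=optics.camera("wrist");cv2.imwrite("pics/wrist3.png",p)
to([.660,.0007,.090],DA);print(readout.get_obs()["wrist_force"])
```

```text
at [0.6574 0.0019 0.0895] shift cm [ 0.23  0.17 -0.05] turn -0.03 t 18.6 j [-0.24  0.96  0.33  1.59 -0.44  0.67 -1.07]
[ 0.33086928 -0.77465272 -0.60456229]
```

View pics/wrist3.png

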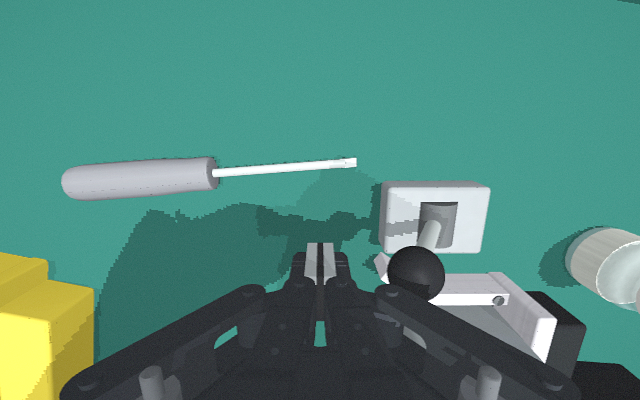

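The wrist view shows the shut fingers at (320,262), the black ball at (416,272) ahead along tool +y, and the screwdriver clear below. I'll work out how far to push.

Run:
```python
from h import *
c=optics.camera_params("wrist");t,R=tool()
w=ray(c,np.array([416]),np.array([272]),.095)[0];print(w.round(4),((w-t)@R.as_matrix()*100).round(2))
b=np.array([.669,-.040,.095]);print("top-cam ball",((b-t)@R.as_matrix()*100).round(2))
```

```text
[ 0.6708 -0.0401  0.095 ] [ 0.53  4.38 -0.56]
top-cam ball [ 0.35  4.34 -0.56]
```

move_arm(
  steps=[0.2, 0.5, 0, 0, -1, 0.4, 1.2, 0, 0, -1, 0.4, 1.9, -0.2, 0, -1, 0.4, 2.7, -0.3, 0, -1, 0.4, 3.5, -0.4, 0, -1, 0.4, 4.3, -0.4, 0, -1, 0.4, 5.1, -0.4, 0, -1, 0.4, 5.8, -0.4, 0, -1, 0.4, 6.4, -0.4, 0, -1, 0.4, 6.8, -0.4, 0, -1],
)

```text
t: 19.43
eef_pos: [0.6756, -0.0655, 0.0942]
tool_rot: [0.0, 0.996, 0.095, 0.0]
wrist_force: [0.1, 0.0, 1.5]
finger_gap: -0.001
```

move_arm(
  steps=[0, 0.4, 0, 0, -1, 0, 0.8, 0.1, 0, -1, 0, 1.1, 0.2, 0, -1, 0, 1.4, 0.2, 0, -1, 0, 1.7, 0.3, 0, -1, 0, 2, 0.3, 0, -1, 0, 2.2, 0.4, 0, -1, 0, 2.2, 0.4, 0, -1, 0, 2.2, 0.4, 0, -1, 0, 2.2, 0.4, 0, -1],
)

```text
t: 20.27
eef_pos: [0.6798, -0.0858, 0.0903]
tool_rot: [0.0, 0.995, 0.095, 0.0]
wrist_force: [-0.6, 0.5, 1.0]
finger_gap: 0.002
```

Run:
```python
from h import *
p,d=optics.camera("wrist");cv2.imwrite("pics/wrist4.png",p)
print(tool()[0].round(4),np.round(readout.get_obs()["wrist_force"],1))
module()
```

```text
[ 0.6798 -0.0856  0.0904] [-0.2  0.1  0.7]
module in dock mm [ 2.2 -3.3] size [98.2 74. ] yaw -0.003 slope [ 0.003 -0.   ] z 0.1897 tcp [ 0.6798 -0.0856  0.0904] dock [-0.0069  0.1219] F [-1.3 -0.3  0.1] t 20.37
```

View pics/wrist4.png

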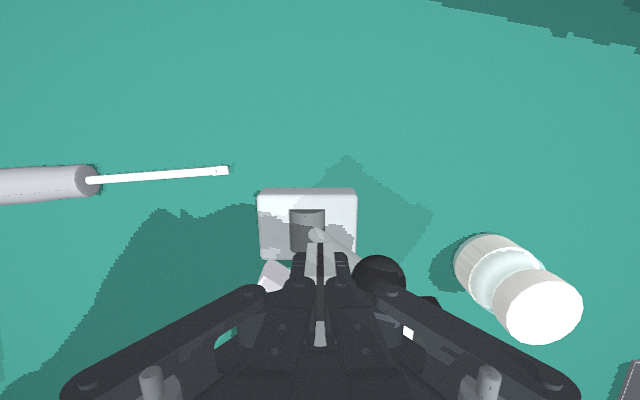

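The ball at (378,277) now leans past the block towards the dock's +x side. There's no stop force yet, so I'll creep to the end stop.

move_arm(
  steps=[0, 0.1, 0, 0, -1, 0, 0.2, 0, 0, -1, 0, 0.3, 0, 0, -1, 0, 0.4, 0, 0, -1, 0, 0.4, 0, 0, -1, 0, 0.4, 0, 0, -1, 0, 0.4, 0, 0, -1, 0, 0.4, 0, 0, -1, 0, 0.4, 0, 0, -1, 0, 0.4, 0, 0, -1],
)

```text
t: 21.2
eef_pos: [0.6803, -0.0886, 0.0901]
tool_rot: [-0.001, 0.995, 0.095, -0.0]
wrist_force: [-1.3, 3.8, -0.7]
finger_gap: 0.0
```

move_arm(
  steps=[0, 0.1, 0, 0, -1, 0, 0.2, 0, 0, -1, 0, 0.3, 0, 0, -1, 0, 0.3, 0, 0, -1, 0, 0.3, 0, 0, -1, 0, 0.3, 0, 0, -1, 0, 0.3, 0, 0, -1, 0, 0.3, 0, 0, -1, 0, 0.3, 0, 0, -1, 0, 0.3, 0, 0, -1],
)

```text
t: 22.03
eef_pos: [0.6804, -0.0889, 0.09]
tool_rot: [-0.003, 0.995, 0.096, -0.001]
wrist_force: [-2.9, 9.6, 1.8]
finger_gap: 0.001
```

The TCP has stopped with the force rising to 9.6 N, so the lever is at its stop. I'll back straight off and retreat upwards.

move_arm(
  steps=[0, -0.5, 0, 0, -1, 0, -1.2, 0, 0, -1, 0, -2.2, 0, 0, -1, 0, -3.2, 0, 0, -1, 0, -4.5, -0.5, 0, -1, 0, -6, -2, 0, -1, 0, -8, -4, 0, -1, 0, -10, -7, 0, -1, 0, -12, -10, 0, -1, 0, -14, -13, 0, -1],
)

```text
t: 22.87
eef_pos: [0.6539, 0.0469, 0.2218]
tool_rot: [-0.0, 0.995, 0.095, -0.0]
wrist_force: [0.5, 0.6, -0.1]
finger_gap: -0.0
```

move_arm(
  steps=[0, -2, -2, 0, -1, 0, -4, -4, 0, -1, 0, -5, -6, 0, -1, 0, -5, -6, 0, -1, 0, -5, -6, 0, -1, 0, -5, -6, 0, -1, 0, -5, -6, 0, -1, 0, -5, -6, 0, -1, 0, -5, -6, 0, -1, 0, -5, -6, 0, -1],
)

```text
t: 23.7
eef_pos: [0.6449, 0.0934, 0.2796]
tool_rot: [0.0, 0.996, 0.095, -0.001]
wrist_force: [0.1, -0.7, 1.0]
finger_gap: -0.001
```

Run:
```python
from h import *
module('pics/final.png')
p,d=optics.camera("top");P=cloud(optics.camera_params("top"),d)
m=(d>0)&(P[...,2]>.085)&(P[...,2]<.115)&(dock(P)[...,1]>.09)&(dock(P)[...,1]<.15)&(abs(dock(P)[...,0])<.09)
q=P[m];print("ball",len(q),q.mean(0).round(4) if len(q) else "", "travel dock x mm",(dock(q).mean(0)-dock(np.array([.669,-.040,0])))*1000 if len(q) else "")
```

```text
module in dock mm [ 2.1 -3.1] size [74.1 98.6] yaw 0.0 slope [ 0.003 -0.001] z 0.1898 tcp [0.645  0.0936 0.2798] dock [-0.1894  0.1221] F [-1.   0.   0.4] t 23.75
ball 64 [ 0.6808 -0.1127  0.101 ] travel dock x mm [73.65016929 -2.32431251]
```

View pics/final.png

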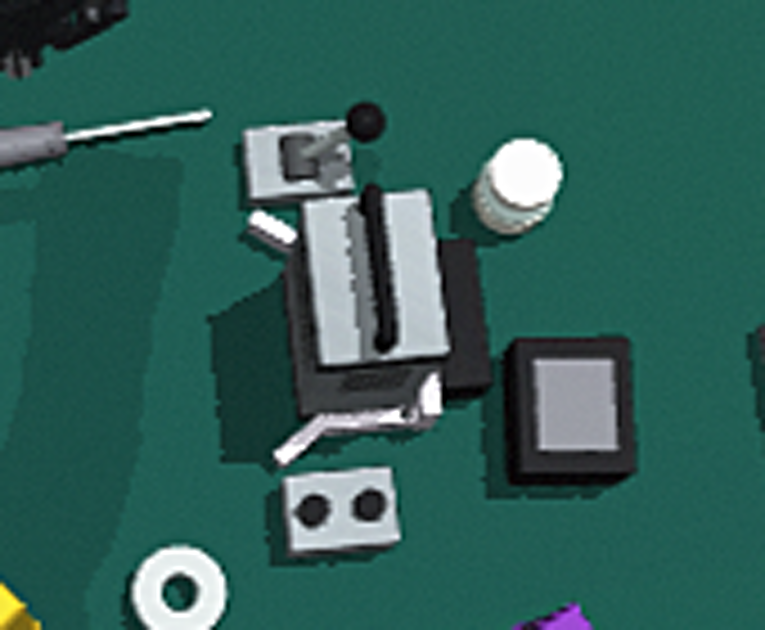

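The final view shows the module standing square in the dock at (375,275). The lever's ball is over on the +x side at (366,121), 74 mm from where it began, and the jar, pack, spool and screwdriver are where they were. The arm is clear, so I'm handing in.

```bash
python3 -c "
from rig import ticket
print(ticket.close_job())"
```

```text
the job is handed in; nothing more can be done
None
```

The module is home in the dock, the lever is over to on, and the job was handed in at about 24 s of the 54 s allowed. I got no verdict back.

**Module:** I pushed it with the open gripper's knuckle, which touched at about 5 cm height, the lowest the gripper shape allowed. First I pushed along its own heading, then off-centre to square it up, then straight in until the stop held it. At that point the force rose from about 8 to 14 N and the advance ended.

**Lever:** I pushed the ball over with the shut fingers until it hit its end stop, where the force reached 9.6 N, then retreated clear.

**Last checks:**
- **Module pose:** yaw was 0.00 rad, tilt was within measurement noise and the top was at 0.19 m.
- **Lever travel:** the ball had moved about 74 mm in x, against 77 mm for full travel.
- **Other things on the bench:** by eye in the last picture, nothing near the dock had moved. I did not measure this, and the crop did not show the multimeter or the parts tray.

**Disagreements:**
- **Dock position:** the module's final position read +2 mm in x and −3 mm in y against my dock estimate. I put this down to an error of a few mm in that estimate, because the module had stopped against the back stop.
- **Wrist picture:** one early measurement was off by about 7 mm because the arm was still moving, so I repeated it once settled.

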